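# Index the model turntable to its next hole

### The job

Turn the site-model turntable one index hole anticlockwise as seen from above: gently press its spring plunger in with the fingertips to free the disc, push the disc round, and let the plunger spring fully out again in the very next hole. Go neither the other way round nor on past that hole. Nothing is to be gripped or lifted: leave the little building, tower and trees standing where they are on the disc, and leave the things on the bench alone; finish clear of everything.

Things in the scene. Friction and masses are not known exactly. Their poses are not given: they have to be found in the camera images.
- index_base: Fixed round base, 380 mm across: black base plate, grey wall, aluminium index ring on top (inner radius 142, outer 187 mm, flat top 44 mm above the bench). Eight identical rectangular holes, 16 mm wide, 24 mm long radially, pierce the ring every 45 degrees at radius 149 to 173 mm. Origin: on the turning axis at bench level, z up; x points to the hole where the key sits at the start.
- ring_center (a point): Point on the turning axis at the height of the top of the ring and of the disc (44 mm above the bench), fixed to the base.
- disc_center (a point): The same point, but turning with the white disc (radius 139 mm) that lies inside the ring. Its x axis points at the plunger, z up.
- collar_rim (a point): Centre of the open top of the round black collar fixed on the disc, 100 mm from the turning axis, rim 72 mm above the bench: outer diameter 72 mm, bore 58 mm, height 28 mm. It surrounds the plunger button; the disc is turned by pushing sideways against the inside of its bore. Turns with the disc.
- plunger_top (a point): Centre of the flat top of the aluminium plunger button, 55 mm across, that fills the collar's bore. Out, its top lies 4 mm below the collar's rim (68 mm above the bench); it moves straight down with plunger.
- key_top (a point): Centre of the top of the steel key, 161 mm from the axis, 12 mm wide and 20 mm long radially. Button and key are one piece, joined by a bar under the ring. Out, the key fills an index hole and lies 1 mm below the ring's top; pressed in over 9 mm it is below the ring and the disc is free.
- plunger (a joint): Travel of the button (m): 0 fully out, 0.013 fully in. Spring: about 6 N at first, 8.6 N fully in. Over 0.009 frees the disc. Let go between holes, the key rides on the ring's underside (reads about 0.009) and the disc still turns; over a hole (within about 0.013 rad) it springs up, and from about 2 mm of rise it locks the disc.
- turntable (a joint): Angle of the disc (rad), growing anticlockwise seen from above; 0 at the start, key in its first hole; the next hole is at 0.785. It turns stiffly (about 2 N sideways at the collar with the button held in, 2 to 5 N more when the key rubs under the ring) and stays where it is left. Locked, it has about 0.013 rad of play either way.
- building: White stepped model building, 72 x 98 mm and 62 mm high, loose on the disc near its middle, opposite the plunger. Origin: centre of its underside, z up.
- tower: White model tower, 32 x 32 mm, 66 mm high, loose on the disc. Origin: centre of its underside, z up.
- tree_a: Bare model tree of wire on a 26 mm cork foot, about 60 mm high, loose on the disc. Origin: centre of its underside, z up.
- tree_b: Bare model tree of wire on a 26 mm cork foot, about 50 mm high, loose on the disc. Origin: centre of its underside, z up.
- glue: White glue bottle, 52 mm across, 130 mm high, on the bench. Origin: centre of its underside.
- tape: Roll of paper tape lying flat on the bench, 90 mm across, 24 mm high. Origin: centre of its underside.
- brush: Brush, 170 mm long, lying on the bench. Origin: under its middle, x along its length.
- mug: White mug, 78 mm across, 90 mm high, on the bench. Origin: centre of its underside.
Not all that is in view belongs to the job. What is shaped like the building but blue or yellow is not meant.

How it is judged:
By the outcome, as a careful person would: the job done as asked, in the order asked, and still so for the second after the job is handed in, with the robot touching nothing.
It also fails if it takes over 50 s, if anything falls off the work surface, if the arm or the gripper's body presses on something with over 40 N, if the wrist force passes 120 N, or if a joint passes its speed limit or range.

### The arm

A 6-joint arm with a two-finger parallel gripper is mounted at the origin on the work surface. World frame = base frame: x ahead of the robot, y to its left, z up, the work surface at z = 0. Lengths are in mm, angles in rad, forces in N, time in s.
With the tool pointing down it reaches from about 250 to 800 mm from the base axis. Payload 3.9 kg.
Tool frame: the origin (TCP) lies on the centre line of the jaws, within the pads' length; the fingertips stand r.tip_reach ahead of it and the grasp point (between the pads) lies 5 mm behind it (r.tip_reach is the distance from the TCP to the fingertips, in mm); z points along the fingers, y is the line along which they close (so a half turn about z gives the same grasp; the last joint's range is limited). The gripper opens to 85 mm and grips with 20 to 120 N. Pads are 22 mm wide; open, the fingers measure 114 mm over their backs; the gripper's body (76 mm by 85 mm) begins 54 mm behind the grasp point. The pads swing forward as they close: fully open they stand 13 mm farther back than shut.
Start: joints at [-1.115, 0.26, -0.138, 1.173, 0, 1.571], TCP at [231.089, -471.395, 245.304] pointing down, gripper open.
Joint ranges: [-2.78, 2.78], [-0.83, 1.72], [-1.28, 1.37], [-1.9, 2.12], [-1.57, 1.48], [-3.14, 3.14]. Speed limits (rad/s): [2.57, 2.57, 3.14, 3.14, 3.14, 3.14].

### API

Orientations are given as a rotation vector (axis times angle).
In Python, from rig import r, viewer gives the robot as it stands.
- The arm moves only by the tool arm_command, never from a script. Its argument "commands" is a list of rows, each a list of 3 entries, a list of its own where there are three numbers: the turn, a rotation vector about the world's x, y, z in rad, then the shift along the world's x, y, z in mm, then the gripper's target within -1 to 1 (shut at 1, half-way at 0, fully open at -1). In form: [[[ax, ay, az], [x, y, z], fingers], ...]. A call has 1 to 20 rows; each row shifts and turns the commanded pose from where the row before left it; what a row does not reach is not made up. A row lasts 1/12 s, in which the tool goes at most 41.7 mm and 7.16 degrees, less where a joint would pass 70% of its speed; a pose out of reach is approached as far as the arm can. A call is refused whole if a number of a shift passes 41.7 or a number of a turn 0.125, either way. A call with a gripper value outside its range is refused whole. The fingers move at their own pace and stop on an object; "squeeze" is the grip in N (left out, the last holds). Time passes only in rows, so rows that do not move let the fingers close. It gives the time, the measured TCP pose, the force, the opening and the grip force at its end, in the units of the state.
- r.observe(): the state, without advancing time (a new reading comes with each control period).
- viewer.snapshot(name): name is "scene" or "top" or "wrist"; returns (picture, depth): 384x512x3 uint8, red, green, blue; 384x512 float32, mm along the optical axis (not along the pixel's ray), 0 where there is no reading.
- viewer.camera_info(name): a dict with "mtx" (3x3 intrinsics, pixels), "extrinsics" (4x4, takes a point from camera to world coordinates). Camera axes: x right, y up, looking along -z (the intrinsics and any distortion apply to the point x, -y, -z); pixel columns grow to the right and rows downward; lengths in mm; the calibration is good to about 2 mm. A picture is of the moment at which its call begins: read the wrist's pose just before it. camera_info takes no time and is no camera call; for the wrist camera it gives the pose at the moment of the call.
- r.job_done(): hands the job in; it is judged then, once.
Trained networks look in the newest picture that a camera, given by its name, has taken for a name from the list of things; names that differ only in an ending like _2 or _b are one class to them, and where a whole thing is asked for, a point or a joint stands for the part that bears it (a point fixed in the world has none). Each returns a list of dicts, best first, with "confidence" (0 to 1); they miss things now and then, are a little off and sometimes report something else, mostly with a low value. They report only what shows in the picture. A call takes as long as a camera call. They do not tell look-alikes from the thing itself.
- viewer.recognise(camera, name): "box" ([left, top, width, height] in pixels, round what is visible of it).
The state is a dict: "time_s": time; "q": joint angles; "qd": joint speeds; "tau": joint torques, N m; "ee_pos": TCP position; "ee_rot": TCP orientation; "force": force on the tool from outside, world axes, zero at the start; "moment": the same for the moment, N m; "grip_width": opening from 0.0 (shut) to 1.0 (fully open); "finger_force": force on a finger pad.
Only numpy, scipy, OpenCV 4.12 (cv2) and the standard library are available. Lean on these libraries where they do the work, as an engineer would, in place of code of your own. Each camera call takes 0.05 s, during which the arm holds its last target. There are 200 camera calls.

## Working session

There is one attempt and no reset: what is moved stays moved. The work goes in short steps, Python scripts to look and compute and a tool call to move; the robot and the scene stay as the last step left them, time stands still between calls to the robot, and variables do not carry over. Pictures are saved under pics/ and viewed, at most 10 in all, crops included, and the job is handed in when it is done.

Besides the shell and the picture viewer there is one more tool, called after "Request:" as name(argument=value, ...), one argument or row to a line, values as JSON. arm_command: Moves the arm, as the interface text tells. Its arguments: {"type":"object","properties":{"commands":{"type":"array"},"squeeze":{"type":"number"}},"required":["commands"]}

```bash
mkdir -p pics
python3 - <<'E'
from rig import r, viewer
import cv2, numpy as np
s=r.observe(); print(s, r.tip_reach)
for c in ("top","scene"):
    p,d=viewer.snapshot(c); cv2.imwrite(f"pics/{c}0.png",p[:,:,::-1]); np.save(f"pics/{c}d.npy",d)
    i=viewer.camera_info(c); print(c,i)
    for n in ("collar_rim","plunger_top","key_top","index_base"):
        print(n,[(x["box"],round(x["confidence"],2)) for x in viewer.recognise(c,n)[:3]])
E
```

```text
{'time_s': 0.0, 'q': array([-1.11497799e+00,  2.60696078e-01, -1.39409712e-01,  1.17268329e+00,
        3.57011129e-05,  1.57079042e+00]), 'qd': array([-0.0030072 ,  0.00101793, -0.0008529 , -0.00033003, -0.00063536,
       -0.00087753]), 'tau': array([ 6.79400018e-04, -4.05676425e+01,  2.53923619e+01,  1.87651516e-02,
       -1.97310055e-05,  5.52018804e-07]), 'ee_pos': array([ 230.81991431, -470.7946673 ,  244.44317042]), 'ee_rot': array([-3.05845296e+00, -7.09383925e-01,  6.52199660e-04]), 'force': array([-0.11132996, -0.33590134, -0.17189237]), 'moment': array([0.04456344, 0.01242945, 0.07863001]), 'finger_force': 0.0, 'grip_width': 1.0009517619009498} 14.0
top {'mtx': array([[428.10618972,   0.        , 258.86544727],
       [  0.        , 428.10618972, 192.03082213],
       [  0.        ,   0.        ,   1.        ]]), 'extrinsics': array([[ 8.20487491e-03,  9.97556053e-01, -6.93873263e-02,
         3.69319559e+02],
       [-9.99965547e-01,  8.09773677e-03, -1.82520219e-03,
        -2.03670895e+01],
       [-1.25886119e-03,  6.93999113e-02,  9.97588125e-01,
         1.31604909e
[... 374 characters left out ...]
10015789],
       [  0.        , 357.09817559, 188.68541901],
       [  0.        ,   0.        ,   1.        ]]), 'extrinsics': array([[ 6.72119315e-01, -4.13141727e-01,  6.14466875e-01,
         1.08665171e+03],
       [ 7.40441828e-01,  3.76403331e-01, -5.56836090e-01,
        -5.68312686e+02],
       [-1.23515485e-03,  8.29237267e-01,  5.58895365e-01,
         6.44234377e+02],
       [ 0.00000000e+00,  0.00000000e+00,  0.00000000e+00,
         1.00000000e+00]])}
collar_rim [([200.6, 202.6, 112.2, 84.1], 0.63)]
plunger_top [([217.2, 245.6, 29.4, 37.0], 0.72), ([183.4, 195.3, 151.7, 116.6], 0.3)]
key_top [([216.4, 249.2, 31.7, 32.9], 0.56)]
index_base [([182.9, 195.2, 150.1, 116.9], 0.57)]
```

Run:
```python
import cv2
p=cv2.imread("pics/top0.png"); cv2.imwrite("pics/topc.png",cv2.resize(p[70:240,200:400],None,fx=3.5,fy=3.5,interpolation=cv2.INTER_CUBIC))
```

```text
(no output)
```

View pics/topc.png

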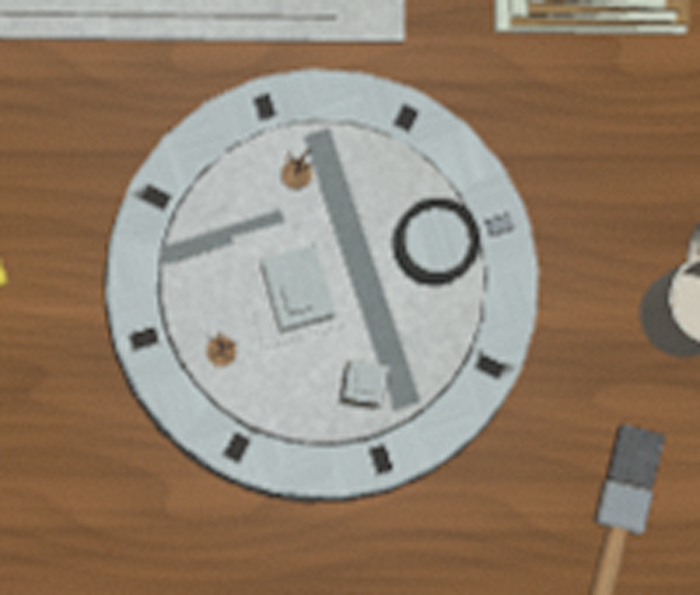

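View pics/scene0.png

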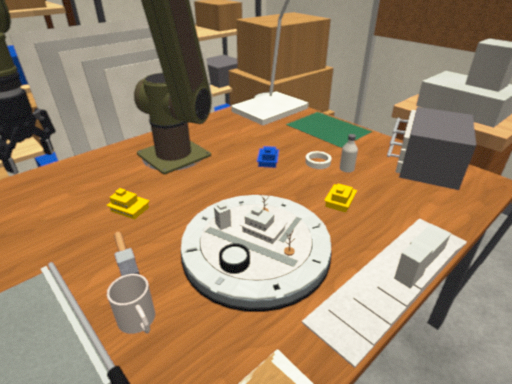

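```bash
cat > h.py <<'E'
import numpy as np, cv2
from scipy.optimize import least_squares
def px2w(info,uv,z):
    uv=np.atleast_2d(uv).astype(float); K=info["mtx"]; E=info["extrinsics"]
    d=np.c_[(uv[:,0]-K[0,2])/K[0,0], -(uv[:,1]-K[1,2])/K[1,1], -np.ones(len(uv))]@E[:3,:3].T
    return (E[:3,3]+d*((z-E[2,3])/d[:,2])[:,None])[:,:2]
def w2px(info,P):
    P=np.atleast_2d(P); K=info["mtx"]; E=info["extrinsics"]
    c=(P-E[:3,3])@E[:3,:3]; return np.c_[K[0,2]+K[0,0]*c[:,0]/-c[:,2], K[1,2]-K[1,1]*c[:,1]/-c[:,2]]
E
python3 - <<'E'
from rig import viewer
from h import *
i=viewer.camera_info("top"); p=cv2.imread("pics/top0.png"); g=cv2.cvtColor(p,cv2.COLOR_BGR2GRAY).astype(float)
# crop (3.5x) -> pixel, coarse hole centres
f=lambda a:(np.array(a,float)+.5)/3.5-.5+[200,70]
H=f([(264,107),(407,118),(154,196),(144,339),(237,447),(381,459),(491,366)])
R=[]
for h in H:
    u,v=np.round(h).astype(int); w=np.clip(150-g[v-4:v+5,u-4:u+5],0,None); yy,xx=np.mgrid[v-4:v+5,u-4:u+5]
    R.append([(w*xx).sum()/w.sum(),(w*yy).sum()/w.sum()])
W=px2w(i,np.array(R),44)   # ring top edge of holes
k=np.array([3,2,4,5,6,7,0])  # placeholder, order solved by angle
c0=W.mean(0)
a=np.arctan2(*(W-c0).T[::-1])
print("px",np.round(R,1).tolist())
def res(x):
    th=x[2]+np.round((a-x[2])/(np.pi/4))*np.pi/4
    return (W-x[:2]-161*np.c_[np.cos(th),np.sin(th)]).ravel()
key=px2w(i,f([(499,224)]),43)[0]; c=px2w(i,f([(322,284)]),44)[0]
s=least_squares(res,[*c,np.arctan2(*(key-c)[::-1])])
print("axis",s.x,"res",np.round(s.fun.reshape(-1,2),1).tolist(),"key",key)
# collar ring: dark pixels, circle at z 72
u,v=np.round(f((437,241))).astype(int); m=(g[v-15:v+16,u-15:u+16]<90)
yy,xx=np.nonzero(m); pts=px2w(i,np.c_[xx+u-15,yy+v-15],72); pts=pts[np.linalg.norm(pts-px2w(i,f((437,241)),72),axis=1)<45]
q=least_squares(lambda x:np.linalg.norm(pts-x[:2],axis=1)-x[2],[*pts.mean(0),32]).x
print("collar",q, "dist/angle",np.linalg.norm(q[:2]-s.x[:2]),np.arctan2(*(q[:2]-s.x[:2])[::-1]))
d=np.load("pics/topd.npy"); 
for P in (q[:2],s.x[:2]+[0,-150]): 
    a_=w2px(i,[*P,60])[0]; uu,vv=np.round(a_).astype(int); D=np.median(d[vv-2:vv+3,uu-2:uu+3]); E=i["extrinsics"];K=i["mtx"]
    print("z",(E[:3,:3]@np.array([(uu-K[0,2])/K[0,0]*D,-(vv-K[1,2])/K[1,1]*D,-D])+E[:3,3]))
E
```

```text
px [[275.2, 100.1], [315.6, 103.2], [243.9, 125.8], [240.7, 166.3], [267.2, 197.4], [308.5, 200.8], [339.7, 174.2]]
axis [ 585.02870764 -115.34806656   -1.25123322] res [[-1.0, -0.3], [-0.7, 0.3], [-0.1, 0.1], [0.2, -0.5], [0.7, 0.0], [0.6, 0.2], [0.4, 0.2]] key [ 635.9911077  -267.35438887]
collar [ 615.40101258 -209.23230114   32.31612528] dist/angle 98.67485196881938 -1.2579144436085168
z [ 614.35440288 -208.75832208   67.97077786]
z [ 589.29971692 -269.39158878   43.37211779]
```

Request:
arm_command(
  commands=[
    [[0,0,-0.007],[19.5,13,-2],1],
    [[0,0,-0.007],[19.5,13,-2],1],
    [[0,0,-0.007],[19.5,13,-2],1],
    [[0,0,-0.007],[19.5,13,-2],1],
    [[0,0,-0.007],[19.5,13,-2],1],
    [[0,0,-0.007],[19.5,13,-2],1],
    [[0,0,-0.007],[19.5,13,-2],1],
    [[0,0,-0.007],[19.5,13,-2],1],
    [[0,0,-0.007],[19.5,13,-2],1],
    [[0,0,-0.007],[19.5,13,-2],1],
    [[0,0,-0.007],[19.5,13,-2],1],
    [[0,0,-0.007],[19.5,13,-2],1],
    [[0,0,-0.007],[19.5,13,-2],1],
    [[0,0,-0.007],[19.5,13,-2],1],
    [[0,0,-0.007],[19.5,13,-2],1],
    [[0,0,-0.007],[19.5,13,-2],1],
    [[0,0,-0.007],[19.5,13,-2],1],
    [[0,0,-0.007],[19.5,13,-2],1],
    [[0,0,-0.007],[19.5,13,-2],1],
    [[0,0,-0.007],[19.5,13,-2],1],
  ],
  squeeze=20,
)

```text
time_s: 2.17
ee_pos: [622.0, -210.6, 205.1]
ee_rot: [3.103, 0.494, -0.0]
force: [-0.3, -0.2, 0.5]
grip_width: 0.002
finger_force: 0.0
```

Request:
arm_command(
  commands=[
    [[0,0,0],[0,0,-20],1],
    [[0,0,0],[0,0,-20],1],
    [[0,0,0],[0,0,0],1],
    [[0,0,0],[0,0,0],1],
  ],
)

```text
time_s: 2.5
ee_pos: [620.0, -210.9, 164.1]
ee_rot: [-3.101, -0.494, 0.005]
force: [0.5, 0.6, 0.0]
grip_width: -0.005
finger_force: 0.0
```

Run:
```python
from rig import r,viewer
from h import *
s=r.observe(); print(s["ee_pos"],s["ee_rot"],s["force"])
i=viewer.camera_info("wrist"); p,d=viewer.snapshot("wrist"); p=p[:,:,::-1].copy()
print(i["extrinsics"][:3,3])
t=np.linspace(0,2*np.pi,60)
for c,R,z in (((616.2,-210),36,72),((616.2,-210),29,72),((585,-115.3),142,44)):
    q=w2px(i,np.c_[c[0]+R*np.cos(t),c[1]+R*np.sin(t),0*t+z])
    for u,v in q:
        if 0<=u<512 and 0<=v<384: cv2.circle(p,(int(round(u)),int(round(v))),1,(0,0,255),-1)
cv2.imwrite("pics/w1.png",p)
```

```text
[ 620.02813149 -210.92067804  164.08579908] [-3.10085049 -0.49399667  0.00481911] [0.5260612  0.60421699 0.02674035]
[ 686.82025524 -189.6769372   292.87172024]
```

View pics/w1.png

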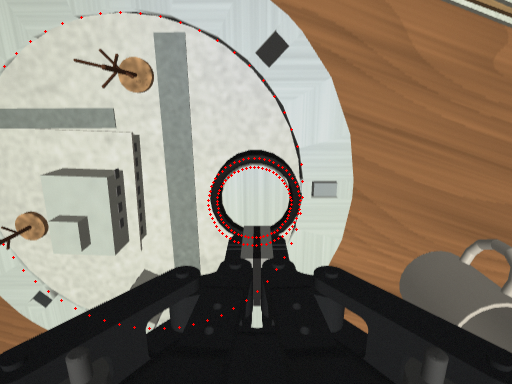

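Run:
```python
from rig import r,viewer
from h import *
i=viewer.camera_info("wrist"); p,d=viewer.snapshot("wrist"); g=cv2.GaussianBlur(cv2.cvtColor(p,cv2.COLOR_RGB2GRAY),(0,0),1).astype(float)
E=i["extrinsics"]; print(np.round(E,3).tolist())
def edges(cu,R0,R1,sgn,angs):
    out=[]
    for a in angs:
        rr=np.arange(R0,R1,.25); x=cu[0]+rr*np.cos(a); y=cu[1]+rr*np.sin(a)
        v=cv2.remap(g.astype(np.float32),x.astype(np.float32)[None],y.astype(np.float32)[None],1)[0]
        dv=np.gradient(v)*sgn; k=dv.argmax(); out.append([x[k],y[k]])
    return np.array(out)
A=np.deg2rad(np.r_[np.arange(-215,36,5)])
for nm,R0,R1,s,z,R in (("outer",40,53,1,72,36),("inner",25,41,-1,72,29)):
    e=edges((255,197),R0,R1,s,A); w=px2w(i,e,z)
    f=least_squares(lambda x:np.linalg.norm(w-x[:2],axis=1)-x[2],[616,-210,R],loss="soft_l1",f_scale=.5); print(nm,f.x,np.abs(f.fun).mean(), np.median(d[185:205,245:265]))
for uv in ((255,195),(325,189),(273,49)):
    D=np.median(d[uv[1]-1:uv[1]+2,uv[0]-1:uv[0]+2]); K=i["mtx"]
    print(uv,E[:3,:3]@np.array([(uv[0]-K[0,2])/K[0,0]*D,-(uv[1]-K[1,2])/K[1,1]*D,-D])+E[:3,3])
e=np.array([[325,189],[273,49],[41,299]]); print(px2w(i,e,44))
```

```text
[[0.31, 0.915, 0.257, 687.33], [-0.951, 0.299, 0.083, -190.079], [-0.001, -0.27, 0.963, 294.412], [0.0, 0.0, 0.0, 1.0]]
outer [ 621.9979649  -209.37013338   35.79257919] 0.6083167909436898 235.5897
inner [ 621.3194075  -209.3798538    26.54998725] 0.41568479772536376 235.5897
(255, 195) [ 622.78812799 -209.71039003   68.7625297 ]
(325, 189) [ 639.92973144 -269.01998475   43.16355862]
(273, 49) [ 738.73470566 -188.37705445   10.52447575]
[[ 640.08753212 -268.7571797 ]
 [ 732.67309548 -188.57776939]
 [ 448.68956155  -44.62086499]]
```

Run:
```python
from rig import r,viewer
from h import *
from scipy.spatial.transform import Rotation as Ro
for k in range(3):
    s=r.observe(); i=viewer.camera_info("wrist"); p,d=viewer.snapshot("wrist"); R=Ro.from_rotvec(s["ee_rot"]).as_matrix()
    print(s["ee_pos"],i["extrinsics"][:3,3])
    P=np.array([[11,14.5,14],[11,-14.5,14],[11,0,14],[0,0,14],[-11,0,14]])@R.T+s["ee_pos"]; print(np.round(w2px(i,P),1).tolist())
p=p[:,:,::-1].copy(); 
c=cv2.resize(p[140:300,170:340],None,fx=4,fy=3.7*1,interpolation=cv2.INTER_NEAREST); cv2.imwrite("pics/w2.png",c)
print(np.round(d[215:290:6,250],0),np.round(d[215:290:6,264],0))
```

```text
[ 621.41439274 -211.73982886  166.33564259] [ 687.66509818 -190.33964661  295.39016916]
[[283.9, 224.6], [228.2, 224.6], [256.0, 224.6], [256.0, 243.9], [256.0, 262.5]]
[ 621.71552753 -211.90963084  166.8275894 ] [ 687.82841589 -190.47506525  295.90132497]
[[283.9, 224.6], [228.2, 224.6], [256.0, 224.6], [256.0, 244.0], [256.1, 262.6]]
[ 621.79906391 -211.97525123  166.94753357] [ 687.86885151 -190.51846953  296.07246074]
[[283.9, 224.6], [228.2, 224.6], [256.0, 224.6], [256.1, 244.0], [256.1, 262.5]]
[242. 244.   0. 141. 134. 129. 122. 118. 110. 107. 107. 107. 110.] [241. 242. 147. 141. 135. 128. 123. 118. 111. 107. 103. 103. 103.]
```

View pics/w2.png

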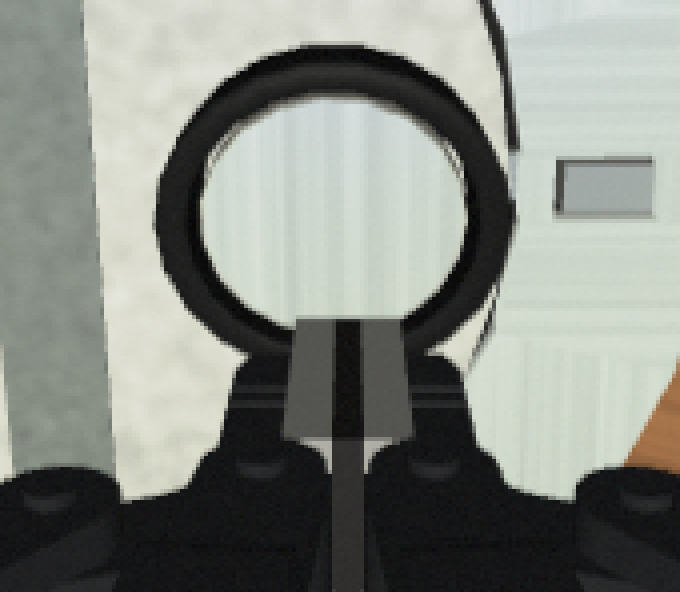

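Request:
arm_command(
  commands=[
    [[0,0,0],[2,1,-10],1],
    [[0,0,0],[2,1,-15],1],
    [[0,0,0],[2,1,-15],1],
    [[0,0,0],[1,1,-12],1],
    [[0,0,0],[0,0,-10],1],
    [[0,0,0],[0,0,-6],1],
    [[0,0,0],[0,0,-3],1],
    [[0,0,0],[0,0,0],1],
    [[0,0,0],[0,0,0],1],
    [[0,0,0],[0,0,0],1],
    [[0,0,0],[0,0,0],1],
  ],
)

```text
time_s: 3.67
ee_pos: [628.7, -207.6, 95.2]
ee_rot: [3.102, 0.494, 0.002]
force: [-0.1, 0.1, -0.6]
grip_width: 0.002
finger_force: 0.0
```

Run:
```python
from rig import r,viewer
from h import *
s=r.observe(); print(s["ee_pos"],s["ee_rot"],s["force"])
i=viewer.camera_info("wrist"); p,d=viewer.snapshot("wrist"); print(i["extrinsics"][:3,3])
cv2.imwrite("pics/w3.png",p[:,:,::-1])
```

```text
[ 628.65201959 -207.6424545    95.17436368] [3.10184036e+00 4.93682832e-01 2.21196479e-03] [-0.09841099  0.07002724 -0.60925817]
[ 694.85537871 -186.19158335  224.25162335]
```

View pics/w3.png

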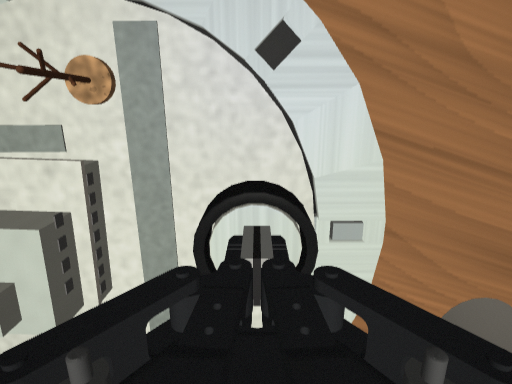

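Request:
arm_command(
  commands=[
    [[0,0,0],[0,0,-5],1],
    [[0,0,0],[0,0,-5],1],
    [[0,0,0],[0,0,-3],1],
    [[0,0,0],[0,0,-2],1],
    [[0,0,0],[0,0,-1],1],
    [[0,0,0],[0,0,0],1],
    [[0,0,0],[0,0,0],1],
    [[0,0,0],[0,0,0],1],
  ],
)

```text
time_s: 4.38
ee_pos: [628.1, -207.4, 78.9]
ee_rot: [3.102, 0.494, 0.0]
force: [-0.8, 0.6, 5.7]
grip_width: 0.007
finger_force: 2.7
```

Request:
arm_command(
  commands=[
    [[0,0,0],[0,0,-2],1],
    [[0,0,0],[0,0,-2],1],
    [[0,0,0],[0,0,-2],1],
    [[0,0,0],[0,0,-2],1],
    [[0,0,0],[0,0,0],1],
    [[0,0,0],[0,0,0],1],
    [[0,0,0],[0,0,0],1],
  ],
)

```text
time_s: 4.97
ee_pos: [628.2, -207.4, 71.2]
ee_rot: [3.102, 0.494, 0.001]
force: [-1.0, 0.8, 7.8]
grip_width: 0.002
finger_force: 3.5
```

Request:
arm_command(
  commands=[
    [[0,0,0],[0,0,-0.6],1],
    [[0,0,0.03],[2.7,1.2,0],1],
    [[0,0,0.03],[2.7,1.3,0],1],
    [[0,0,0.03],[2.6,1.4,0],1],
    [[0,0,0.03],[2.6,1.5,0],1],
    [[0,0,0.03],[2.6,1.5,0],1],
    [[0,0,0.03],[2.5,1.6,0],1],
    [[0,0,0.03],[2.4,1.7,0],1],
    [[0,0,0.03],[2.4,1.8,0],1],
    [[0,0,0.03],[2.4,1.9,0],1],
    [[0,0,0.03],[2.3,1.9,0],1],
    [[0,0,0],[0,0,0],1],
    [[0,0,0],[0,0,0],1],
  ],
)

```text
time_s: 6.05
ee_pos: [653.7, -190.9, 70.7]
ee_rot: [-2.993, -0.953, -0.002]
force: [-1.6, 1.5, 6.1]
grip_width: 0.004
finger_force: 3.5
```

Run:
```python
from rig import r,viewer
from h import *
s=r.observe(); print(s["ee_pos"],s["ee_rot"],s["force"])
p,d=viewer.snapshot("wrist"); q,_=viewer.snapshot("top")
c=cv2.resize(q[70:240,220:360],(494,600),interpolation=cv2.INTER_CUBIC)
cv2.imwrite("pics/w4.png",np.hstack([cv2.resize(p,(400,300)),cv2.resize(c,(247*400//329,300))])[:,:,::-1])
```

```text
[ 653.65551697 -190.93598575   70.7058353 ] [-2.99299486e+00 -9.52937827e-01 -1.95411733e-03] [-1.63850481  1.50695357  6.13295422]
```

View pics/w4.png

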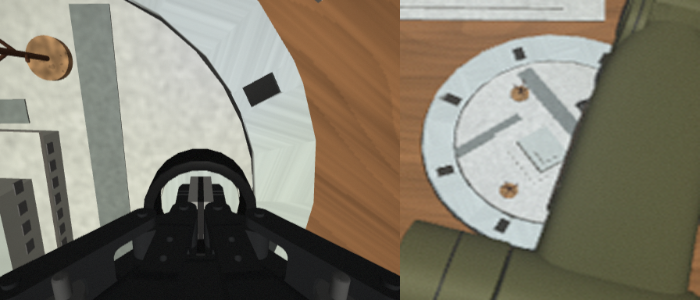

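```bash
cat > m.py <<'E'
from rig import r,viewer
from h import *
def measure(show=None):
    s=r.observe(); i=viewer.camera_info("wrist"); p,d=viewer.snapshot("wrist")
    g=cv2.GaussianBlur(cv2.cvtColor(p,cv2.COLOR_RGB2GRAY),(0,0),1).astype(np.float32)
    tip=s["ee_pos"][:2]; ax=np.array([588.5,-116.]); 
    T=np.linspace(-1.2,1.2,49); best=None
    # search collar angle: outer rim arc (far side from tool) bright->dark
    t0=np.arctan2(*(tip-ax)[::-1])
    def score(th,dr):
        c=ax+(100+dr)*np.array([np.cos(th),np.sin(th)]); f=th+np.pi/2+T
        def val(R,z):
            q=w2px(i,np.c_[c[0]+R*np.cos(f),c[1]+R*np.sin(f),0*f+z]).astype(np.float32)
            return cv2.remap(g,q[:,0][None],q[:,1][None],1)[0]
        return (np.clip(val(37,72),0,200)-val(35,72)).mean()
    G=[(score(t0-o/100,dr),o,dr) for o in np.arange(2,24,.5) for dr in np.arange(-4,5,1.)]
    b=max(G); c=ax+(100+b[2])*np.array([np.cos(t0-b[1]/100),np.sin(t0-b[1]/100)])
    # next hole: dark blob near predicted
    h=w2px(i,[732.7,-188.6,44])[0]; u,v=np.round(h).astype(int); m=(g<90).astype(np.uint8)
    n,l,st,ce=cv2.connectedComponentsWithStats(m); k=[j for j in range(1,n) if 300<st[j,4]<4000]
    k=min(k,key=lambda j:np.linalg.norm(ce[j]-h)) if k else None
    H=px2w(i,ce[k],44)[0] if k else None
    print("tcp",s["ee_pos"],"F",s["force"],"collar",c,"best",b,"offset tip-collar mm; hole",H)
    print("disc angle rel start(-1.252):",np.arctan2(*(c-ax)[::-1])+1.252)
    return p
E
python3 -c "
from m import *
measure()"
```

```text
tcp [ 653.62791141 -190.96085567   70.74754856] F [-1.29524845  1.95382672  6.69311731] collar [ 653.45214229 -194.64616464] best (np.float32(98.6303), np.float64(2.5), np.float64(2.0)) offset tip-collar mm; hole [ 731.14717332 -185.77846434]
disc angle rel start(-1.252): 0.3715259563157153
```

Run:
```python
from rig import r,viewer
from h import *
s=r.observe(); i=viewer.camera_info("wrist"); p,d=viewer.snapshot("wrist"); g=cv2.cvtColor(p,cv2.COLOR_RGB2GRAY)
print(g[176:236:2,256]); print(np.round(d[176:236:4,256]))
E=i["extrinsics"]; up=E[:2,1]/np.linalg.norm(E[:2,1])
for row,z in ((192,72),(226,57)): print(row,(px2w(i,[256,row],z)[0]-s["ee_pos"][:2])@up)
print(w2px(i,[[*(s["ee_pos"][:2]+up*k),z] for k,z in ((11,57),(36,72),(28,72),(44,72),(53,72))]))
cv2.imwrite("pics/w5.png",cv2.resize(p[170:270,180:330,::-1],None,fx=5,fy=5))
```

```text
[202 205 208 209 212 215 215 134  10  12  16  11  12  13   9  27  43  38
  33  31  22 130 198 198 198  47  18  21  16  17]
[159. 161. 160. 161. 156. 149. 143. 136. 135. 135. 135. 153. 153. 145.
 142.]
192 32.92295686035847
226 10.24520862881558
[[255.27863848 224.64803086]
 [255.06265795 185.3936281 ]
 [255.08767329 202.40054384]
 [255.03681636 167.82497861]
 [255.00670501 147.35349186]]
```

View pics/w5.png

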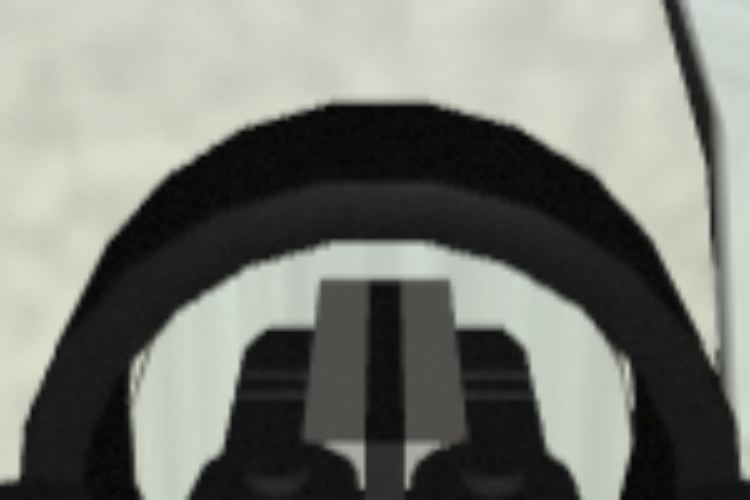

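Run:
```python
from rig import r,viewer
from h import *
s=r.observe(); i=viewer.camera_info("wrist"); E=i["extrinsics"]; up=E[:2,1]/np.linalg.norm(E[:2,1])
for row,z in ((206.3,72),(218.3,72),(190.4,44),(226,57)): print(row,(px2w(i,[256,row],z)[0]-s["ee_pos"][:2])@up)
```

```text
206.3 26.11130245123251
218.3 20.26420637411457
190.4 25.827082397586388
226 10.227290610788687
```

Request:
arm_command(
  commands=[
    [[0,0,0.03],[2.2,2.0,0],1],
    [[0,0,0.03],[2.2,2.1,0],1],
    [[0,0,0.03],[2.1,2.1,0],1],
    [[0,0,0.03],[2.0,2.2,0],1],
    [[0,0,0.03],[2.0,2.2,0],1],
    [[0,0,0.03],[1.9,2.3,0],1],
    [[0,0,0.03],[1.8,2.4,0],1],
    [[0,0,0.03],[1.8,2.4,0],1],
    [[0,0,0.03],[1.7,2.5,0],1],
    [[0,0,0.03],[1.6,2.5,0],1],
    [[0,0,0.03],[1.5,2.6,0],1],
    [[0,0,0.03],[1.5,2.6,0],1],
    [[0,0,0],[0,0,0],1],
    [[0,0,0],[0,0,0],1],
  ],
)

```text
time_s: 7.42
ee_pos: [675.7, -163.2, 70.7]
ee_rot: [-2.774, -1.473, -0.001]
force: [-1.2, 1.0, 6.5]
grip_width: -0.002
finger_force: 3.5
```

```bash
cat > m2.py <<'E'
from rig import r,viewer
from h import *
# rows along the finger column: rim front edges -> tip offset ahead of collar centre; next hole seen
def m(save=None,col=256):
    s=r.observe(); i=viewer.camera_info("wrist"); p,d=viewer.snapshot("wrist"); g=cv2.cvtColor(p,cv2.COLOR_RGB2GRAY).astype(int)
    E=i["extrinsics"]; up=E[:2,1]/np.linalg.norm(E[:2,1])
    print(np.round(s["ee_pos"],1),np.round(s["force"],1),"w",s["grip_width"])
    c=g[130:240,col]; print("edges",[(130+k,c[k],c[k+1]) for k in range(109) if abs(c[k+1]-c[k])>14])
    row=lambda q,z:(px2w(i,[col,q],z)[0]-s["ee_pos"][:2])@up
    mm=np.array([(row(q,44)) for q in range(130,240)])
    dark=[q for q in range(130,240) if g[q,col]<80]
    q0=dark[0]-.5; print("collar centre minus tcp, along tool x:",round(row(q0,44)-36,1),"base row",q0)
    if save: cv2.imwrite(save,p[:,:,::-1])
if __name__=="__main__":
    import sys; m(sys.argv[1] if len(sys.argv)>1 else None)
E
python3 m2.py pics/w6.png
```

```text
[ 675.7 -163.2   70.7] [-1.2  1.   6.5] w -0.0024381499834803273
edges [(188, np.int64(214), np.int64(196)), (189, np.int64(196), np.int64(131)), (190, np.int64(131), np.int64(13)), (217, np.int64(24), np.int64(101)), (218, np.int64(101), np.int64(172)), (219, np.int64(172), np.int64(196)), (224, np.int64(195), np.int64(160)), (225, np.int64(160), np.int64(46)), (226, np.int64(46), np.int64(12))]
collar centre minus tcp, along tool x: -10.5 base row 190.5
```

View pics/w6.png

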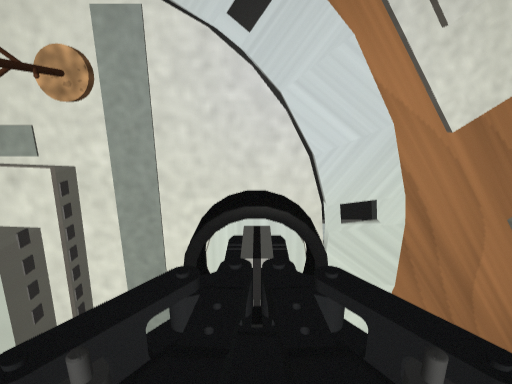

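Run:
```python
from rig import r,viewer
from h import *
s=r.observe(); i=viewer.camera_info("wrist"); E=i["extrinsics"]; up=E[:2,1]/np.linalg.norm(E[:2,1]); rt=np.array([up[1],-up[0]])
H=px2w(i,[359,210.5],44)[0]-s["ee_pos"][:2]; print("hole rel tcp: fwd,right",H@up,H@rt,"tool yaw dir",np.arctan2(up[1],up[0])-np.pi/2)
```

```text
hole rel tcp: fwd,right 13.86622585248923 58.3418146350315 tool yaw dir -0.5947043193795997
```

Request:
arm_command(
  commands=[
    [[0,0,0],[0,0,2],1],
    [[0,0,0],[0,0,2],1],
    [[0,0,0],[0,0,2],1],
    [[0,0,0],[0,0,0],1],
    [[0,0,0.01],[0.7,1.3,0],1],
    [[0,0,0.01],[0.7,1.3,0],1],
    [[0,0,0.01],[0.7,1.4,0],1],
    [[0,0,0.01],[0.6,1.4,0],1],
    [[0,0,0.01],[0.6,1.4,0],1],
    [[0,0,0.01],[0.6,1.4,0],1],
    [[0,0,0],[0,0,0],1],
    [[0,0,0],[0,0,0],1],
  ],
)

```text
time_s: 8.47
ee_pos: [679.1, -156.2, 75.5]
ee_rot: [2.729, 1.554, -0.002]
force: [-0.8, -2.7, -0.6]
grip_width: 0.004
finger_force: 1.7
```

```bash
python3 m2.py
```

```text
[ 679.1 -156.2   75.5] [-0.8 -2.7 -0.6] w 0.0038067794928010297
edges [(199, np.int64(212), np.int64(183)), (200, np.int64(183), np.int64(89)), (201, np.int64(89), np.int64(15)), (217, np.int64(13), np.int64(29)), (218, np.int64(29), np.int64(44))]
collar centre minus tcp, along tool x: -18.5 base row 201.5
```

Request:
arm_command(
  commands=[
    [[0,0,0.01],[0.4,0.9,0],1],
    [[0,0,0.01],[0.4,0.9,0],1],
    [[0,0,0.01],[0.4,0.9,0],1],
    [[0,0,0.01],[0.4,0.9,0],1],
    [[0,0,0.01],[0.4,0.9,0],1],
    [[0,0,0.01],[0.4,0.9,0],1],
    [[0,0,0],[0.4,0.9,0],1],
    [[0,0,0],[0,0,0],1],
  ],
)

```text
time_s: 9.18
ee_pos: [681.3, -151.2, 75.5]
ee_rot: [2.681, 1.634, -0.006]
force: [-3.2, -7.9, -0.7]
grip_width: -0.0
finger_force: 3.6
```

```bash
python3 m2.py
```

```text
[ 681.3 -151.2   75.5] [-3.2 -7.9 -0.7] w -0.00019659371511947
edges [(199, np.int64(211), np.int64(182)), (200, np.int64(182), np.int64(90)), (201, np.int64(90), np.int64(14))]
collar centre minus tcp, along tool x: -18.7 base row 201.5
```

Request:
arm_command(
  commands=[
    [[0,0,0.01],[0.3,0.9,0],1],
    [[0,0,0.01],[0.3,0.9,0],1],
    [[0,0,0.01],[0.3,0.9,0],1],
    [[0,0,0],[0.3,0.9,0],1],
    [[0,0,0],[0,0,0],1],
  ],
)

```text
time_s: 9.65
ee_pos: [682.5, -147.7, 75.5]
ee_rot: [2.656, 1.674, -0.006]
force: [-2.9, -7.8, -0.4]
grip_width: 0.003
finger_force: 3.7
```

Run:
```python
from m2 import *
m("pics/w7.png")
s=r.observe(); i=viewer.camera_info("wrist"); E=i["extrinsics"]; up=E[:2,1]/np.linalg.norm(E[:2,1]); rt=np.array([up[1],-up[0]])
p=cv2.imread("pics/w7.png",0); n,l,st,ce=cv2.connectedComponentsWithStats((p<80).astype(np.uint8))
for k in range(1,n):
    if 150<st[k,4]<3000 and ce[k][0]>260 and ce[k][0]<420:
        H=px2w(i,ce[k],44)[0]-s["ee_pos"][:2]; print(ce[k],st[k],"fwd,right",H@up,H@rt)
```

```text
[ 682.5 -147.7   75.5] [-2.9 -7.8 -0.4] w 0.003158675945724021
edges [(199, np.int64(212), np.int64(195)), (200, np.int64(195), np.int64(131)), (201, np.int64(131), np.int64(10))]
collar centre minus tcp, along tool x: -18.7 base row 201.5
[267.08362369 101.87108014] [177  12 147 223 861] fwd,right 71.8196116146313 6.669985255141384
[286.66324285  43.94277329] [ 262   17   50   55 1363] fwd,right 99.28551333919233 16.092160174071346
```

Request:
arm_command(
  commands=[
    [[0,0,0.01],[0.25,0.75,0],1],
    [[0,0,0],[0.25,0.75,0],1],
    [[0,0,0],[0.25,0.75,0],1],
    [[0,0,0],[0,0,0],1],
  ],
)

```text
time_s: 10.03
ee_pos: [683.1, -145.5, 75.5]
ee_rot: [2.648, 1.687, -0.006]
force: [-3.7, -7.0, 0.0]
grip_width: 0.002
finger_force: 3.8
```

Request:
arm_command(
  commands=[
    [[0,0,0],[0.2,0.7,0],1],
    [[0,0,0],[0.2,0.7,0],1],
    [[0,0,0],[0,0,0],1],
  ],
)

```text
time_s: 10.28
ee_pos: [684.0, -142.5, 76.1]
ee_rot: [2.649, 1.689, -0.002]
force: [-2.8, -3.9, 4.1]
grip_width: -0.0
finger_force: 4.3
```

Request:
arm_command(
  commands=[
    [[0,0,0],[0,0,2],1],
    [[0,0,0],[-0.3,-0.9,2],1],
    [[0,0,0],[-0.6,-1.8,3],1],
    [[0,0,0],[-0.6,-1.8,5],1],
    [[0,0,0],[0,0,8],1],
    [[0,0,0],[0,0,15],1],
    [[0,0,0],[0,0,20],1],
    [[0,0,0],[0,0,25],1],
    [[0,0,0],[0,0,25],1],
    [[0,0,0],[0,0,25],1],
    [[0,0,0],[0,0,0],1],
    [[0,0,0],[0,0,0],1],
    [[0,0,0],[0,0,0],1],
    [[0,0,0],[0,0,0],1],
  ],
)

```text
time_s: 11.45
ee_pos: [682.4, -146.1, 204.3]
ee_rot: [-2.647, -1.689, 0.002]
force: [-0.0, 0.7, 0.2]
grip_width: 0.003
finger_force: 0.0
```

Run:
```python
from rig import r,viewer
from h import *
s=r.observe(); print(s["ee_pos"],s["force"])
i=viewer.camera_info("wrist"); p,d=viewer.snapshot("wrist"); cv2.imwrite("pics/w8.png",p[:,:,::-1]); np.save("pics/w8d.npy",d)
```

```text
[ 682.4411288  -146.08355425  204.33692954] [-0.00207773  0.73825847  0.23341154]
```

View pics/w8.png

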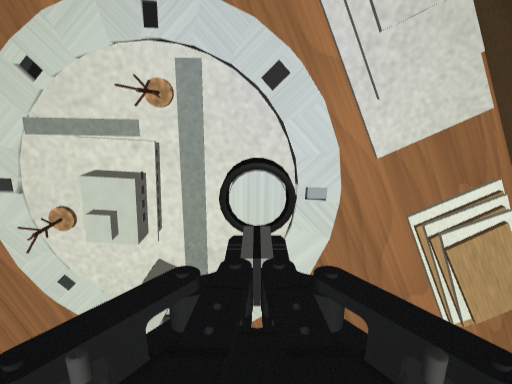

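The key is in the next hole at (316,193), the button fills the collar at (257,197), and the building and trees are standing. I'll move the arm clear, then check heights and the other parts.

Request:
arm_command(
  commands=[
    [[0,0,0],[0,-5,15],1],
    [[0,0,0],[-10,-15,10],1],
    [[0,0,0],[-15,-20,5],1],
    [[0,0,0],[-15,-20,0],1],
    [[0,0,0],[-15,-20,0],1],
    [[0,0,0],[-15,-20,0],1],
    [[0,0,0],[-15,-20,0],1],
    [[0,0,0],[-15,-20,0],1],
    [[0,0,0],[-20,-20,0],1],
    [[0,0,0],[-20,-20,0],1],
    [[0,0,0],[-20,-20,0],1],
    [[0,0,0],[-20,-20,0],1],
    [[0,0,0],[-20,-20,0],1],
    [[0,0,0],[-20,-15,0],1],
    [[0,0,0],[-15,-10,0],1],
    [[0,0,0],[-5,-5,0],1],
    [[0,0,0],[0,0,0],1],
    [[0,0,0],[0,0,0],1],
  ],
)

```text
time_s: 13.0
ee_pos: [442.9, -416.6, 235.7]
ee_rot: [-2.649, -1.688, -0.001]
force: [0.6, -0.1, -0.4]
grip_width: -0.003
finger_force: 0.0
```

Run:
```python
from rig import r,viewer
from h import *
s=r.observe(); print(s["time_s"],s["ee_pos"],s["force"])
for k in range(2): p,d=viewer.snapshot("top")
i=viewer.camera_info("top"); E=i["extrinsics"];K=i["mtx"]
vv,uu=np.mgrid[0:384,0:512]
Z=(np.stack([(uu-K[0,2])/K[0,0]*d,-(vv-K[1,2])/K[1,1]*d,-d],-1)@E[:3,:3].T+E[:3,3])[...,2]
def z(P,h,n):
    u,v=np.round(w2px(i,[*P,h])[0]).astype(int); return np.round(np.median(Z[v-n:v+n+1,u-n:u+n+1]),1)
ax=np.array([585,-115.3])
for a in (-1.252,-.467):
    e=np.array([np.cos(a),np.sin(a)]); print(a,"button",z(ax+100*e,68,3),"key/hole",z(ax+161*e,43,1),"ring",z(ax+180*e,44,0))
cv2.imwrite("pics/t9.png",cv2.resize(p[70:240,200:400,::-1],None,fx=3.5,fy=3.5,interpolation=cv2.INTER_CUBIC))
```

```text
13.0 [ 442.92868113 -416.57271815  235.66106448] [ 0.61539121 -0.06685552 -0.4189272 ]
-1.252 button 44.1 key/hole 10.3 ring 46.0
-0.467 button 68.4 key/hole 43.3 ring 42.1
```

View pics/t9.png

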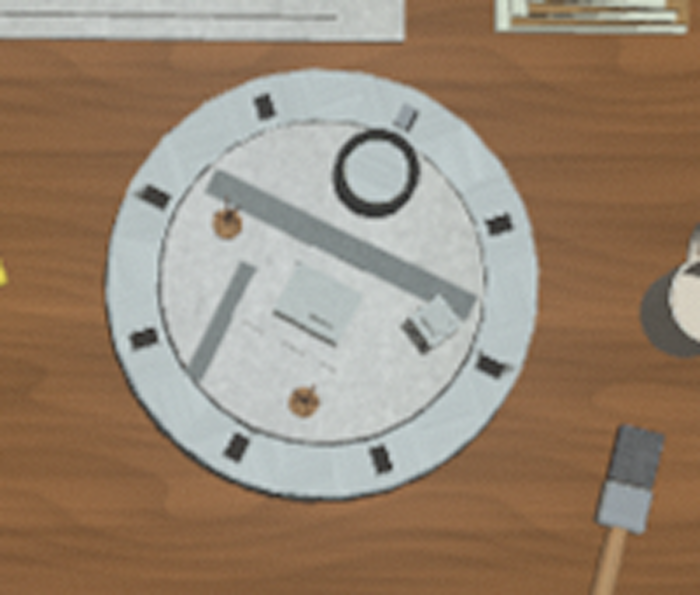

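The disc has turned one hole anticlockwise. The key is flush at (406,118), the button is fully out (68 mm), all the models are standing and the arm is clear.

```bash
python3 -c "
from rig import r
print(r.job_done())"
```

```text
the job is handed in; nothing more can be done
None
```

The turntable is one index hole anticlockwise with the plunger fully out in that hole, the models still standing on the disc and the arm clear; the job is handed in at about 13 s.

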